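Set and lock the purge-gas regulator

ROBOT

A 7-joint arm with a two-finger parallel gripper is mounted at the origin on the work surface. World frame = base frame: x ahead of the robot, y to its left, z up, the work surface at z = 0. Lengths are in mm, angles in rad, forces in N, time in s.
With the tool pointing down it reaches from about 425 to 875 mm from the base axis. Payload 4.7 kg.
Tool frame: the origin (TCP) lies between the finger pads; the fingertips stand 11 mm ahead of it and the grasp point (between the pads) lies 8 mm behind it; z points along the fingers, y is the direction in which the jaws open and shut (so a half turn about z gives the same grasp; the last joint's range is limited). The gripper opens to 85 mm and grips with 20 to 120 N. Pads are 22 mm wide; open, the fingers measure 114 mm over their backs; the gripper's body (76 mm by 85 mm) begins 54 mm behind the grasp point. The pads swing forward as they close: fully open they stand 13 mm farther back than shut.
Start: joints at [-1.182, 0.321, -0.07, 1.45, 0.023, 1.371, -0.057], TCP at [237.983, 604.886, 242.349] pointing down, gripper open.
Joint ranges: [-2.86, 2.86], [-0.3, 2.09], [-1.38, 1.24], [0.06, 2.45], [-1.56, 4.7], [0.09, 2.05], [-2.69, 2.69]. Speed limits (rad/s): [2.57, 2.57, 3.14, 3.14, 3.14, 3.14, 3.14].

INTERFACE

Orientations are given as a unit quaternion [w, x, y, z].
In Python, from bench import ctrl gives the robot as it stands.
- The arm moves only by the shell command python3 -m jog 'ROWS' [FORCE]. ROWS is JSON, a list of rows, each an object of numbers: "wx", "wy", "wz": the turn, a rotation vector about the tool's x, y, z in degrees; "dx", "dy", "dz": the shift along the tool's x, y, z in m; "gripper": the finger opening in m, from 0 to 0.0854. A call has 1 to 8 rows; each row is the pose to reach, as a shift and turn from the pose measured when the call began, along the tool's axes at that moment; what a row does not reach only later rows make up. A row lasts 1/10 s, in which the tool goes at most 50 mm and 8.59 degrees, less where a joint would pass 70% of its speed; a pose out of reach is approached as far as the arm can. A call with a gripper value outside its range is refused whole. The fingers move at their own pace and stop on an object; FORCE is the grip in N (left out, the last holds). Time passes only in rows, so rows that repeat a pose let the fingers close. It gives the time, the measured TCP pose, the force and the opening at its end, in the units of the state.
- ctrl.state(): the state, without advancing time (a new reading comes with each control period).
- ctrl.get_image(name): name is "side" or "top"; returns (picture, depth): 480x640x3 uint8, red, green, blue; 480x640 float32, mm along the optical axis (not along the pixel's ray), 0 where there is no reading.
- ctrl.camera_params(name): a dict with "mtx" (3x3 intrinsics, pixels), "world_from_camera" (4x4, takes a point from camera to world coordinates). Camera axes: x right, y down, z forward; pixel columns grow to the right and rows downward; lengths in mm; the calibration is good to about 2 mm. A picture is of the moment at which its call begins. camera_params takes no time and is no camera call.
- ctrl.close_job(): hands the job in, once; it reports no verdict.
The state is a dict: "time": time; "joint_positions": joint angles; "qd": joint speeds; "joint_torque": joint torques, N m; "ee_pos": TCP position; "orientation": TCP orientation; "wrist_force": force on the tool from outside, world axes, zero at the start; "torque": the same for the moment, N m; "finger_gap": finger opening in mm.
Only numpy, scipy, OpenCV 4.12 (cv2) and the standard library are available. Lean on these libraries where they do the work, as an engineer would, in place of code of your own. Each camera call takes 0.05 s, during which the arm holds its last target.

TASK

Before the canning run, set the gas regulator: turn its bar-shaped knob clockwise until the pointer stands at the broad raised mark on the dial, feel for the spot within the mark where the catch lets the knob come out, and pull the knob fully out to lock it, without forcing the catch. Then let go, leaving the shut-off valve with the hand wheel and everything else on the table alone.

Things in the scene. Friction and masses are not known exactly. Their poses are not given: they have to be found in the camera images.
- regulator: Gas regulator fixed on the bench: 100 x 100 mm foot, aluminium block, brass ports on its +y and -y sides, and a round grey dial housing 98 mm wide, its flat top 80 mm above the bench. Origin: centre of the underside, on the knob's vertical axis; z up; +x points to the broad mark. Place and yaw vary; it may swap places with the valve.
- mark (a point): Top centre of the broad raised mark on the dial's rim: 27 mm wide along the rim (0.32 rad to each side of its middle), 8 mm radially, 5 mm high, 42.5 mm from the axis. The other marks are thin ribs 2 mm high.
- knob: Black knob: a bar 44 mm long, 14 mm wide, 34 mm high (grip it across the 14 mm) on a round skirt 54 mm wide, 6 mm thick; skirt top 88 mm, bar top 122 mm above the bench when in. Origin on the axis, 82 mm up when in; x runs along the bar to the pointer. Starts pushed in; slides 12 mm straight up with about 3 N friction and stays where left.
- knob_grip (a point): Point on the knob's axis inside the bar, the height to grip: 112 mm above the bench when in, 124 mm fully out. Off the slot the knob pulls up freely for 2 mm, then lifts the sprung catch plate, which adds 5 N at 3 mm of pull, 10 N at 5 mm, 15 N at 7 mm; over 20 N on the catch (past 9 mm) counts as forcing it.
- pointer (a point): Tip of the small pointer nose on the knob's skirt, 34.5 mm from the axis, in line with the bar. The hidden catch plate has one slot, anywhere within 0.26 rad of the mark's middle, and lets the pin through only within about 0.03 rad; the knob can be turned while pulled 4 to 6 mm against the plate.
- setting (a joint): Turn of the knob, rad: 0 with the pointer at the middle of the broad mark, growing clockwise from above. Starts at -1.3 to -0.6; stops at -1.5 and 0.6; takes about 0.06 N m. When a lightly pulled knob comes under the slot the plate drops: the upward resistance falls to 3 N, turning is blocked (if forced, the catch slips round at 0.45 N m) and the knob comes out to 12 mm.
- shutoff_rim (a point): Point on the rim of the dark steel hand wheel (90 mm wide over the rim's middle, about 70 mm high) of the shut-off valve on a brass foot, 45 mm from the wheel's axis; turns easily, to be left alone.
- clamp: Bystander: steel pipe-clamp ring, 64 mm outside, 14 mm high, lying near the regulator. Origin: centre of its underside. Leave it where it is.
- wrench: Bystander: steel wrench, 150 mm long, lying near the regulator. Origin: centre of its underside. Leave it where it is.
- can_a: Bystander: upright full drinks can, 66 mm dia, 122 mm high. Origin: centre of its underside. Leave it where it is.
- can_b: Bystander: upright full drinks can, 66 mm dia, 122 mm high. Origin: centre of its underside. Leave it where it is.
- tape: Bystander: cardboard roll, 100 mm outside, 48 mm high, lying flat. Origin: centre of its underside. Leave it where it is.
- lids: Bystander: stack of can ends, 54 mm dia, 30 mm high, near the valve. Origin: centre of its underside. Leave it where it is.
- sanitiser: Bystander: white plastic bottle, 66 mm dia, 170 mm high. Origin: centre of its underside. Leave it where it is.
There are look-alikes about, which are no part of the job. Leave any orange look-alike of the regulator alone.

How it is judged:
By the outcome, as a careful person would: the job done as asked, in the order asked, and still so for the second after the job is handed in, with the robot touching nothing.
It also fails if it takes over 58 s, if anything falls off the work surface, if the arm or the gripper's body presses on something with over 40 N, if the wrist force passes 120 N, or if a joint passes its speed limit or range.

## Working session

There is one attempt and no reset: what is moved stays moved. The work goes in short steps, Python scripts to look and compute and a shell command to move; the robot and the scene stay as the last step left them, time stands still between calls to the robot, and variables do not carry over. Pictures are saved under pics/ and viewed, and the job is handed in when it is done.

```bash
mkdir -p pics; ls; python3 - <<'E'
from bench import ctrl
import cv2,numpy as np
for n in("side","top"):
    p,d=ctrl.get_image(n); cv2.imwrite(f"pics/{n}0.png",p[:,:,::-1]); np.save(f"pics/{n}0.npy",d)
    c=ctrl.camera_params(n); print(n,c["mtx"],c["world_from_camera"])
print(ctrl.state())
E
```

```text
pics
side [[610.95575047   0.         308.69249298]
 [  0.         610.95575047 238.76743668]
 [  0.           0.           1.        ]] [[ 4.16979444e-01 -4.85500958e-01  7.68385946e-01 -5.84540127e+02]
 [-9.08800687e-01 -2.36163899e-01  3.43959189e-01 -4.66296783e+02]
 [ 1.44725055e-02 -8.41733588e-01 -5.39699096e-01  8.68308845e+02]
 [ 0.00000000e+00  0.00000000e+00  0.00000000e+00  1.00000000e+00]]
top [[434.18308965   0.         315.54962269]
 [  0.         434.18308965 235.54542446]
 [  0.           0.           1.        ]] [[ 1.23708567e-01 -9.71429655e-01  2.02535468e-01  3.11442642e+02]
 [-9.92316989e-01 -1.21471269e-01  2.34888258e-02 -1.39395190e+01]
 [ 1.78449824e-03 -2.03885154e-01 -9.78993187e-01  1.07786765e+03]
 [ 0.00000000e+00  0.00000000e+00  0.00000000e+00  1.00000000e+00]]
{'time': 0.1, 'joint_positions': array([-1.18192029,  0.32179069, -0.0700471 ,  1.45155466,  0.02258964,
        1.37081505, -0.05690275]), 'qd': array([-0.0011706 , -0.00284776, -0.00169519, -0.00177389, -0.0019592 ,
        0.00173252,  0.00081627]), 'joint_torque': array([-3.21666012e-04, -4.94878614e+01, -3.83998873e-01, -3.15210557e+01,
        1.28518508e-02,  7.46892532e-03, -2.81999968e-05]), 'ee_pos': array([237.8323956 , 604.42293438, 241.30457851]), 'orientation': array([-1.18825502e-04,  1.86299402e-01,  9.82492615e-01, -8.82876655e-04]), 'wrist_force': array([-0.14777408, -0.49200775, -0.16701652]), 'torque': array([-0.08136674,  0.05446926, -0.01648375]), 'finger_gap': 85.6031186198376}
```

View pics/side0.png

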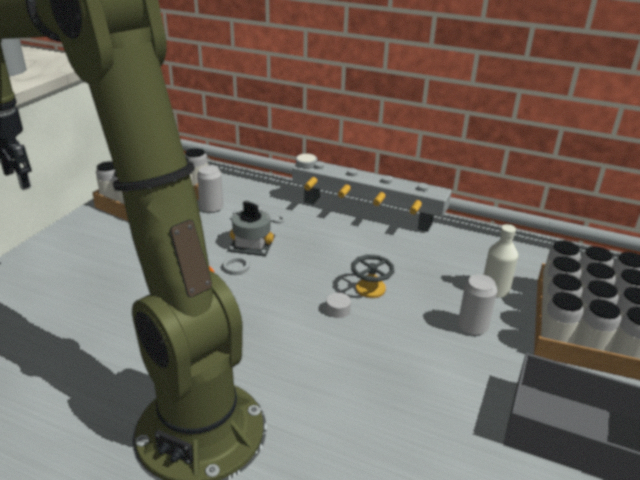

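View pics/top0.png

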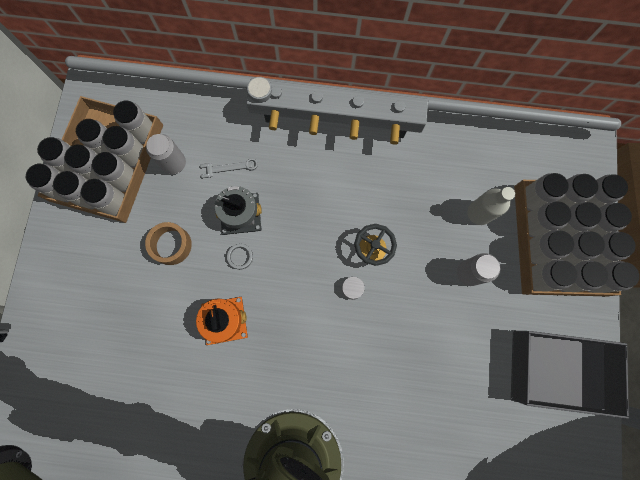

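The top view shows the grey regulator at about (236,206), the orange look-alike at (221,320), the hand wheel at (376,245), and the clamp at (239,257). In the side view the regulator is at about (251,225). I'll enlarge both.

```bash
python3 - <<'E'
import cv2,numpy as np
a=cv2.imread("pics/top0.png")[175:245,200:275]; cv2.imwrite("pics/topc.png",cv2.resize(a,None,fx=8,fy=8,interpolation=cv2.INTER_CUBIC))
a=cv2.imread("pics/side0.png")[190:260,215:290]; cv2.imwrite("pics/sidec.png",cv2.resize(a,None,fx=8,fy=8,interpolation=cv2.INTER_CUBIC))
E
```

```text
(no output)
```

View pics/topc.png

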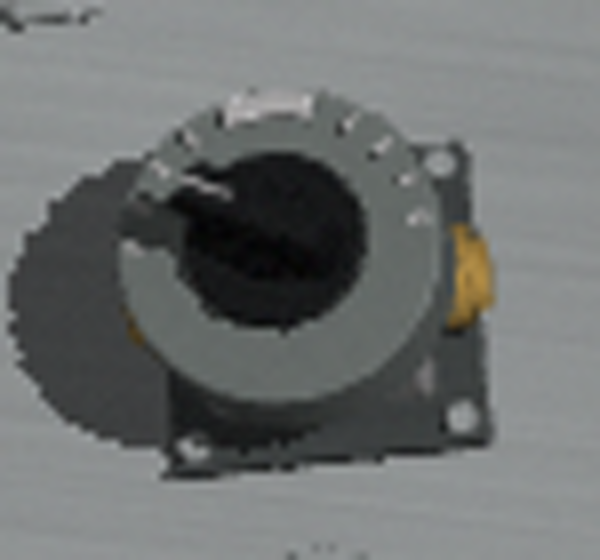

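View pics/sidec.png

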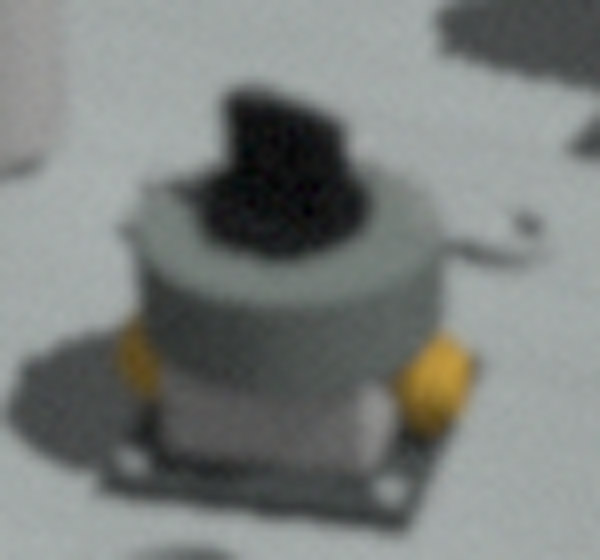

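```bash
cat >h.py <<'E'
from bench import ctrl
import numpy as np,cv2
def cloud(n,d):
    c=ctrl.camera_params(n);K=c["mtx"];T=c["world_from_camera"]
    v,u=np.mgrid[0:480,0:640]
    P=np.stack([(u-K[0,2])/K[0,0]*d,(v-K[1,2])/K[1,1]*d,d],-1)
    return P@T[:3,:3].T+T[:3,3]
def pix(n,u,v,z):
    c=ctrl.camera_params(n);K=c["mtx"];T=c["world_from_camera"]
    r=T[:3,:3]@np.array([(u-K[0,2])/K[0,0],(v-K[1,2])/K[1,1],1]);o=T[:3,3]
    return o+r*(z-o[2])/r[2]
def tri(*obs):
    A=np.zeros((3,3));b=np.zeros(3)
    for n,u,v in obs:
        c=ctrl.camera_params(n);K=c["mtx"];T=c["world_from_camera"]
        r=T[:3,:3]@np.array([(u-K[0,2])/K[0,0],(v-K[1,2])/K[1,1],1]);r/=np.linalg.norm(r)
        M=np.eye(3)-np.outer(r,r);A+=M;b+=M@T[:3,3]
    return np.linalg.solve(A,b)
E
python3 - <<'E'
from h import *
for n,c in(("top",(235,206)),("side",(251,225))):
    d=np.load(f"pics/{n}0.npy");W=cloud(n,d)
    s=W[c[1]-45:c[1]+45,c[0]-45:c[0]+45].reshape(-1,3)
    ax=pix("top",235,205.9,80)[:2]
    s=s[np.hypot(*(s[:,:2]-ax).T)<60]
    for lo,hi in((70,84),(84,92),(105,135)):
        q=s[(s[:,2]>lo)&(s[:,2]<hi)]
        if len(q)>5:
            r=cv2.minAreaRect(q[:,:2].astype(np.float32)); print(n,lo,hi,len(q),q.mean(0).round(1),q.min(0).round(),q.max(0).round(),r)
print(ax,pix("top",233.75,188.4,85))
for n in("side",):
  print("dial centre from side", pix(n,215+290/8,190+232/8,80))
# dial centre both views; bar top far end?
print(tri(("top",235,205.9),("side",215+290/8,190+232/8)))
E
```

```text
top 70 84 829 [562.3 206.8  80.2] [518. 162.  70.] [615. 258.  84.] ((565.5799560546875, 209.57217407226562), (95.14701080322266, 96.24544525146484), 17.83542251586914)
top 84 92 302 [568.3 210.9  88. ] [522. 168.  84.] [613. 252.  92.] ((566.4302978515625, 212.03492736816406), (83.47220611572266, 85.39527893066406), 51.621742248535156)
top 105 135 141 [565.4 209.6 120.4] [556. 188. 106.] [578. 232. 127.] ((566.6141967773438, 209.9609375), (43.329498291015625, 14.234801292419434), 75.43473052978516)
side 70 84 477 [548.5 200.4  78.9] [512. 159.  70.] [615. 258.  84.] ((561.6286010742188, 209.33575439453125), (101.380615234375, 94.95860290527344), 27.616838455200195)
side 84 92 144 [556.6 208.3  87.7] [517. 172.  84.] [609. 251.  92.] ((564.0634765625, 211.59791564941406), (56.79430389404297, 78.04884338378906), 47.216712951660156)
side 105 135 128 [560.7 207.7 116.3] [551. 187. 105.] [576. 233. 125.] ((563.9437255859375, 210.39537048339844), (46.43910217285156, 19.062009811401367), 70.25928497314453)
[565.62509985 209.19727339] [606.76537362 218.02588496  85.        ]
dial centre from side [558.26609286 204.21772004  80.        ]
[567.4956668  210.20288016  73.51492196]
```

```bash
cat >>h.py <<'E'
from scipy.spatial.transform import Rotation as R
def rel(p,yaw):
    """row to TCP p(mm), tool down, tool y at world yaw deg"""
    s=ctrl.state();w,x,y,z=s["orientation"];A=R.from_quat([x,y,z,w])
    t=np.radians(yaw);Y=np.array([np.cos(t),np.sin(t),0]);Z=np.array([0,0,-1.]);X=np.cross(Y,Z)
    B=R.from_matrix(np.stack([X,Y,Z],1))
    d=A.inv().apply(np.array(p)-s["ee_pos"])/1000;r=(A.inv()*B).as_rotvec(degrees=True)
    yw=A.apply([0,1,0]);
    print("t",s["time"],"pos",s["ee_pos"].round(1),"yaw",np.degrees(np.arctan2(yw[1],yw[0])).round(2),"F",s["wrist_force"].round(1),"M",s["torque"].round(2),"gap",s["finger_gap"].round(1),"j7",s["joint_positions"][6].round(2))
    print("d",d.round(4),"w",r.round(2))
E
python3 -c "
from h import *
rel([565.5,209.7,240],-14.6)"
```

```text
Traceback (most recent call last):
  File "h.py", line 27, in rel
    print("t",s["time"],"pos",s["ee_pos"].round(1),"yaw",np.degrees(np.arctan2(yw[1],yw[0])).round(2),"F",s["wrist_force"].round(1),"M",s["torque"].round(2),"gap",s["finger_gap"].round(1),"j7",s["joint_positions"][6].round(2))
                                                                                                                                                                   ^^^^^^^^^^^^^^^^^^^^^
AttributeError: 'float' object has no attribute 'round'
```

```bash
sed -i 's/s\["finger_gap"\].round(1)/round(s["finger_gap"],1)/' h.py; python3 -c "
from h import *
rel([565.5,209.7,240],-14.6)"
```

```text
t 0.1 pos [237.8 604.4 241.3] yaw 68.53 F [-0.1 -0.5 -0.2] M [-0.08  0.05 -0.02] gap 85.6 j7 -0.06
d [-0.4494 -0.2474  0.0018] w [-8.000e-02  8.000e-02  8.313e+01]
```

```bash
python3 -m jog '[{"dx":-0.449,"dy":-0.247,"dz":0.001,"wz":83.1,"gripper":0.05},{"dx":-0.449,"dy":-0.247,"dz":0.001,"wz":83.1,"gripper":0.05},{"dx":-0.449,"dy":-0.247,"dz":0.001,"wz":83.1,"gripper":0.05},{"dx":-0.449,"dy":-0.247,"dz":0.001,"wz":83.1,"gripper":0.05},{"dx":-0.449,"dy":-0.247,"dz":0.001,"wz":83.1,"gripper":0.05},{"dx":-0.449,"dy":-0.247,"dz":0.001,"wz":83.1,"gripper":0.05},{"dx":-0.449,"dy":-0.247,"dz":0.001,"wz":83.1,"gripper":0.05},{"dx":-0.449,"dy":-0.247,"dz":0.001,"wz":83.1,"gripper":0.05}]' 40; python3 -c "
from h import *
rel([565.5,209.7,240],-14.6)"
```

```text
t 0.1 pos [237.8 604.4 241.3] yaw 68.53 F [-0.1 -0.5 -0.2] M [-0.08  0.05 -0.02] gap 85.6 j7 -0.06
d [-0.4494 -0.2474  0.0018] w [-8.000e-02  8.000e-02  8.313e+01]schema error: expected keys wx, wy, wz, dx, dy, dz, gripper
```

```bash
python3 -m jog '[{"wx":0,"wy":0,"wz":83.1,"dx":-0.449,"dy":-0.247,"dz":0.001,"gripper":0.05},{"wx":0,"wy":0,"wz":83.1,"dx":-0.449,"dy":-0.247,"dz":0.001,"gripper":0.05},{"wx":0,"wy":0,"wz":83.1,"dx":-0.449,"dy":-0.247,"dz":0.001,"gripper":0.05},{"wx":0,"wy":0,"wz":83.1,"dx":-0.449,"dy":-0.247,"dz":0.001,"gripper":0.05},{"wx":0,"wy":0,"wz":83.1,"dx":-0.449,"dy":-0.247,"dz":0.001,"gripper":0.05},{"wx":0,"wy":0,"wz":83.1,"dx":-0.449,"dy":-0.247,"dz":0.001,"gripper":0.05},{"wx":0,"wy":0,"wz":83.1,"dx":-0.449,"dy":-0.247,"dz":0.001,"gripper":0.05},{"wx":0,"wy":0,"wz":83.1,"dx":-0.449,"dy":-0.247,"dz":0.001,"gripper":0.05}]' 40; python3 -c "
from h import *
rel([565.5,209.7,240],-14.6)"
```

```text
time: 0.9
ee_pos: [494.0, 295.1, 240.9]
orientation: [0.0, 0.711, 0.704, -0.001]
wrist_force: [0.7, 0.0, 0.0]
finger_gap: 49.9
t 0.9 pos [494.  295.1 240.9] yaw -0.57 F [0.7 0.  0. ] M [ 0.12 -0.03  0.06] gap 49.9 j7 -0.56
d [-0.0847  0.0723  0.001 ] w [-0.02  0.09 14.03]
```

```bash
python3 -m jog '[{"wx":0,"wy":0,"wz":14,"dx":-0.0847,"dy":0.0723,"dz":0.001,"gripper":0.05},{"wx":0,"wy":0,"wz":14,"dx":-0.0847,"dy":0.0723,"dz":0.001,"gripper":0.05},{"wx":0,"wy":0,"wz":14,"dx":-0.0847,"dy":0.0723,"dz":0.001,"gripper":0.05},{"wx":0,"wy":0,"wz":14,"dx":-0.0847,"dy":0.0723,"dz":0.041,"gripper":0.05},{"wx":0,"wy":0,"wz":14,"dx":-0.0847,"dy":0.0723,"dz":0.061,"gripper":0.05},{"wx":0,"wy":0,"wz":14,"dx":-0.0847,"dy":0.0723,"dz":0.061,"gripper":0.05}]'; python3 - <<'E'
from h import *
rel([565.5,209.7,106],-14.6)
for n,b in(("side",(120,260,200,310)),("top",(120,250,180,300))):
    p,d=ctrl.get_image(n); cv2.imwrite(f"pics/{n}1.png",cv2.resize(p[b[0]:b[1],b[2]:b[3],::-1],None,fx=5,fy=4.3,interpolation=cv2.INTER_CUBIC))
E
```

```text
time: 1.5
ee_pos: [562.8, 209.1, 176.1]
orientation: [-0.001, 0.791, 0.612, -0.004]
wrist_force: [-0.2, -0.4, 0.0]
finger_gap: 50.1
t 1.5 pos [562.8 209.1 176.1] yaw -14.52 F [-0.2 -0.4  0. ] M [-0.   -0.03 -0.02] gap 50.1 j7 -0.57
d [0.0016 0.0029 0.07  ] w [-0.35  0.36  0.08]
```

View pics/side1.png

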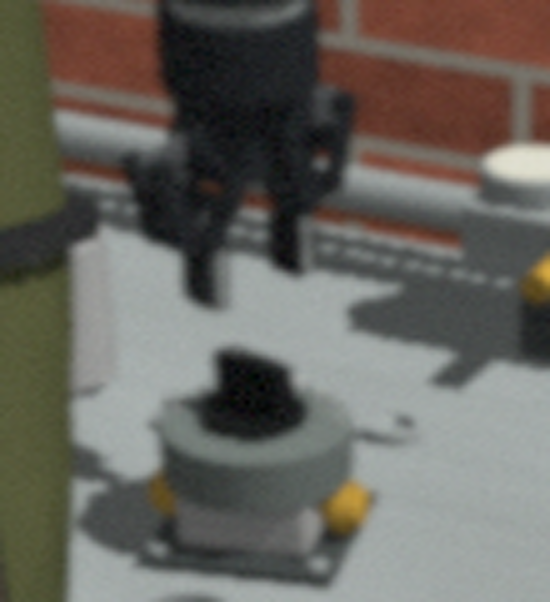

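View pics/top1.png

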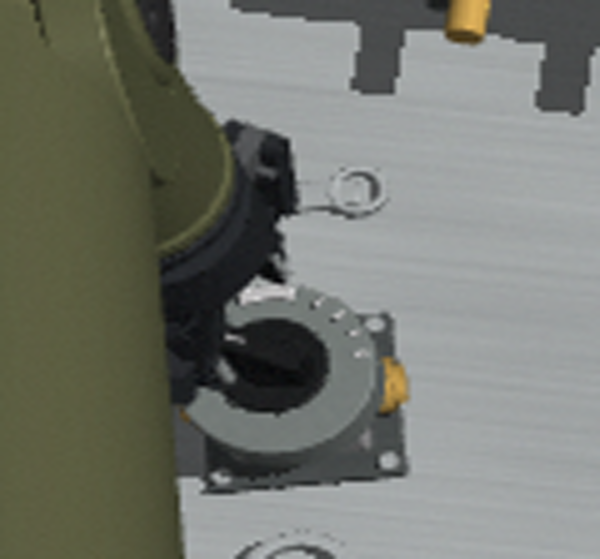

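The jaws straddle the bar: the fingertips are at (207,300) and (290,268) in the side crop, and the bar is below at (255,365). I'll descend next.

```bash
python3 -m jog '[{"wx":-0.3,"wy":0.3,"wz":0,"dx":0.0016,"dy":0.0025,"dz":0.03,"gripper":0.05},{"wx":-0.3,"wy":0.3,"wz":0,"dx":0.0016,"dy":0.0025,"dz":0.055,"gripper":0.05},{"wx":-0.3,"wy":0.3,"wz":0,"dx":0.0016,"dy":0.0025,"dz":0.071,"gripper":0.05},{"wx":-0.3,"wy":0.3,"wz":0,"dx":0.0016,"dy":0.0025,"dz":0.071,"gripper":0.05},{"wx":-0.3,"wy":0.3,"wz":0,"dx":0.0016,"dy":0.0025,"dz":0.071,"gripper":0.05}]' 40; python3 - <<'E'
from h import *
rel([565.5,209.7,104.5],-14.6)
E
```

```text
time: 2.1
ee_pos: [568.7, 211.3, 110.4]
orientation: [0.001, 0.791, 0.612, 0.004]
wrist_force: [0.2, 0.1, 0.9]
finger_gap: 50.0
t 2.1 pos [568.7 211.3 110.4] yaw -14.5 F [0.2 0.1 0.9] M [ 0.01  0.07 -0.01] gap 50.0 j7 -0.55
d [-0.0024 -0.0027  0.0058] w [ 0.34 -0.25  0.1 ]
```

```bash
python3 -m jog '[{"wx":0.3,"wy":-0.2,"wz":0,"dx":-0.0024,"dy":-0.0027,"dz":0.006,"gripper":0.05},{"wx":0.3,"wy":-0.2,"wz":0,"dx":-0.0024,"dy":-0.0027,"dz":0.006,"gripper":0.05},{"wx":0.3,"wy":-0.2,"wz":0,"dx":-0.0024,"dy":-0.0027,"dz":0.006,"gripper":0.05},{"wx":0.3,"wy":-0.2,"wz":0,"dx":-0.0024,"dy":-0.0027,"dz":0.006,"gripper":0.05}]' 40; python3 - <<'E'
from h import *
rel([565.5,209.7,104.5],-14.6)
p,d=ctrl.get_image("side"); cv2.imwrite("pics/side2.png",cv2.resize(p[160:260,200:310,::-1],None,fx=5,fy=5,interpolation=cv2.INTER_CUBIC))
rel([565.5,209.7,104.5],-14.6)
E
```

```text
time: 2.5
ee_pos: [565.8, 209.8, 104.8]
orientation: [0.0, 0.791, 0.612, 0.001]
wrist_force: [0.5, 1.1, -1.6]
finger_gap: 50.0
t 2.5 pos [565.8 209.8 104.8] yaw -14.5 F [ 0.5  1.1 -1.6] M [-0.04 -0.05 -0.01] gap 50.0 j7 -0.55
d [-0.0001 -0.0003  0.0003] w [ 0.07 -0.08  0.1 ]
t 2.55 pos [565.7 209.8 104.7] yaw -14.5 F [ 0.3 -0.4 -0.9] M [-0.08 -0.03  0.01] gap 49.7 j7 -0.55
d [-0.0001 -0.0002  0.0002] w [ 0.06 -0.07  0.1 ]
```

View pics/side2.png

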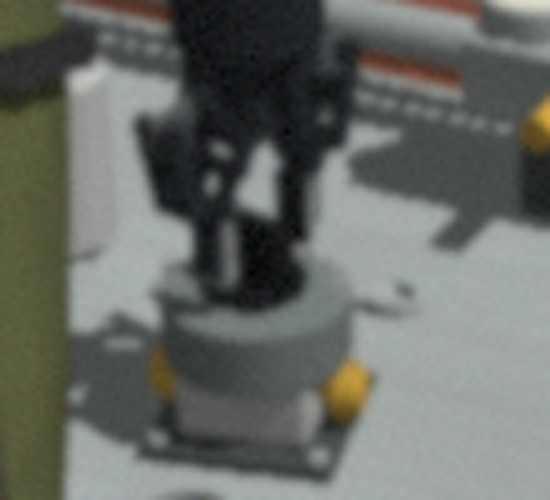

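The bar stands between the fingers, which are at (215,270) and (297,220). I'll close now.

```bash
python3 -m jog '[{"wx":0,"wy":0,"wz":0,"dx":0,"dy":0,"dz":0,"gripper":0.02},{"wx":0,"wy":0,"wz":0,"dx":0,"dy":0,"dz":0,"gripper":0.02},{"wx":0,"wy":0,"wz":0,"dx":0,"dy":0,"dz":0,"gripper":0.005},{"wx":0,"wy":0,"wz":0,"dx":0,"dy":0,"dz":0,"gripper":0.005},{"wx":0,"wy":0,"wz":0,"dx":0,"dy":0,"dz":0,"gripper":0.005},{"wx":0,"wy":0,"wz":0,"dx":0,"dy":0,"dz":0,"gripper":0.005}]' 40; python3 - <<'E'
from h import *
rel([565.5,209.7,104.5],-14.6)
E
```

```text
time: 3.15
ee_pos: [565.5, 209.9, 104.9]
orientation: [-0.0, 0.791, 0.612, 0.001]
wrist_force: [-2.3, -0.0, 2.9]
finger_gap: 13.1
t 3.15 pos [565.5 209.9 104.9] yaw -14.49 F [-2.3 -0.   2.9] M [-0.03  0.55 -0.  ] gap 13.1 j7 -0.55
d [-0.0002  0.      0.0004] w [ 0.03 -0.08  0.11]
```

```bash
python3 -m jog '[{"wx":0,"wy":0,"wz":8,"dx":0,"dy":0,"dz":0,"gripper":0.005},{"wx":0,"wy":0,"wz":16,"dx":0,"dy":0,"dz":0,"gripper":0.005},{"wx":0,"wy":0,"wz":16,"dx":0,"dy":0,"dz":0,"gripper":0.005}]' 60; python3 - <<'E'
from h import *
rel([565.5,209.7,104.5],-59.5)
E
```

```text
time: 3.45
ee_pos: [565.1, 210.1, 105.0]
orientation: [-0.0, 0.868, 0.496, 0.0]
wrist_force: [-2.7, -1.0, 4.4]
finger_gap: 12.8
t 3.45 pos [565.1 210.1 105. ] yaw -30.5 F [-2.7 -1.   4.4] M [-0.06  0.69 -0.03] gap 12.8 j7 -0.81
d [-0.0001  0.0006  0.0005] w [-0.04 -0.05 29.  ]
```

```bash
python3 -m jog '[{"wx":0,"wy":0,"wz":8,"dx":0,"dy":0,"dz":0,"gripper":0.005},{"wx":0,"wy":0,"wz":16,"dx":0,"dy":0,"dz":0,"gripper":0.005},{"wx":0,"wy":0,"wz":24,"dx":0,"dy":0,"dz":0,"gripper":0.005},{"wx":0,"wy":0,"wz":29,"dx":0,"dy":0,"dz":0,"gripper":0.005},{"wx":0,"wy":0,"wz":29,"dx":0,"dy":0,"dz":0,"gripper":0.005}]' 60; python3 - <<'E'
from h import *
rel([565.5,209.7,104.5],-59.5)
for n,b in(("side",(160,260,200,310)),("top",(150,250,180,290))):
    p,d=ctrl.get_image(n); cv2.imwrite(f"pics/{n}3.png",cv2.resize(p[b[0]:b[1],b[2]:b[3],::-1],None,fx=5,fy=5,interpolation=cv2.INTER_CUBIC))
E
```

```text
time: 3.95
ee_pos: [564.4, 210.7, 105.0]
orientation: [-0.001, 0.964, 0.265, -0.0]
wrist_force: [-4.5, -0.1, 4.6]
finger_gap: 13.2
t 3.95 pos [564.4 210.7 105. ] yaw -59.32 F [-4.5 -0.1  4.6] M [ 0.15  0.92 -0.07] gap 13.2 j7 -1.29
d [0.0004 0.0014 0.0005] w [-0.11  0.01  0.18]
```

View pics/side3.png

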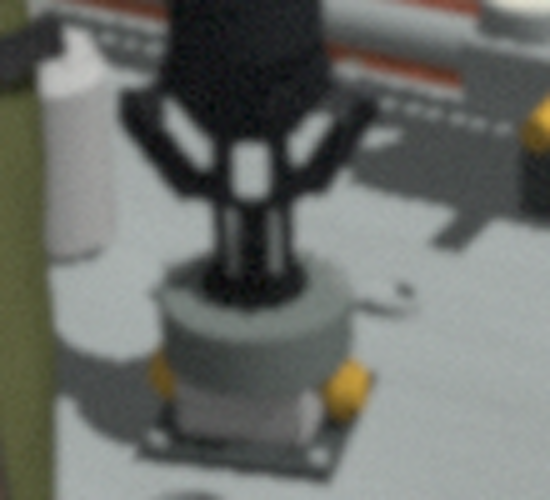

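View pics/top3.png

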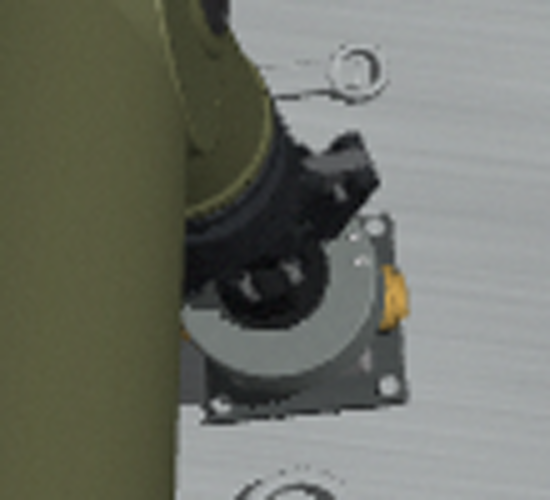

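The bar turned with the jaws: in the side crop the two fingers now flank the bar side by side at (235,245) and (290,240). The setting is at about -0.3. Next is the light pull.

```bash
python3 -m jog '[{"wx":0,"wy":0,"wz":0,"dx":0,"dy":0,"dz":-0.002,"gripper":0.005},{"wx":0,"wy":0,"wz":0,"dx":0,"dy":0,"dz":-0.0045,"gripper":0.005},{"wx":0,"wy":0,"wz":0,"dx":0,"dy":0,"dz":-0.0045,"gripper":0.005},{"wx":0,"wy":0,"wz":0,"dx":0,"dy":0,"dz":-0.0045,"gripper":0.005}]' 80; python3 - <<'E'
from h import *
rel([564.4,210.7,110],-59.5)
E
```

```text
time: 4.45
ee_pos: [564.4, 210.7, 108.6]
orientation: [-0.001, 0.964, 0.265, -0.0]
wrist_force: [1.7, 2.7, -7.8]
finger_gap: 12.7
t 4.45 pos [564.4 210.7 108.6] yaw -59.22 F [ 1.7  2.7 -7.8] M [ 0.45 -0.26  0.03] gap 12.7 j7 -1.29
d [ 0.     -0.     -0.0014] w [-0.1   0.03  0.28]
```

```bash
python3 -m jog '[{"wx":0,"wy":0,"wz":0,"dx":0,"dy":0,"dz":-0.0022,"gripper":0.005},{"wx":0,"wy":0,"wz":2,"dx":0,"dy":0,"dz":-0.0022,"gripper":0.005},{"wx":0,"wy":0,"wz":2,"dx":0,"dy":0,"dz":-0.0022,"gripper":0.005}]' ; python3 - <<'E'
from h import *
rel([564.4,210.7,110],-62)
E
```

```text
time: 4.75
ee_pos: [564.4, 210.7, 110.0]
orientation: [-0.001, 0.969, 0.249, -0.001]
wrist_force: [3.3, 2.6, -12.9]
finger_gap: 13.3
t 4.75 pos [564.4 210.7 110. ] yaw -61.2 F [  3.3   2.6 -12.9] M [ 0.61 -0.64 -0.03] gap 13.3 j7 -1.33
d [0. 0. 0.] w [-0.07  0.04  0.8 ]
```

```bash
python3 -m jog '[{"wx":0,"wy":0,"wz":1.5,"dx":0,"dy":0,"dz":-0.0008,"gripper":0.005},{"wx":0,"wy":0,"wz":2.5,"dx":0,"dy":0,"dz":-0.0008,"gripper":0.005}]' ; python3 - <<'E'
from h import *
rel([564.4,210.7,110],-64)
E
```

```text
time: 4.95
ee_pos: [564.3, 210.8, 110.3]
orientation: [-0.0, 0.974, 0.227, -0.001]
wrist_force: [3.6, 3.2, -13.7]
finger_gap: 12.8
t 4.95 pos [564.3 210.8 110.3] yaw -63.75 F [  3.6   3.2 -13.7] M [ 0.71 -0.65  0.16] gap 12.8 j7 -1.37
d [0.     0.0001 0.0003] w [-0.06  0.05  0.25]
```

```bash
python3 -m jog '[{"wx":0,"wy":0,"wz":1.5,"dx":0,"dy":0,"dz":-0.0008,"gripper":0.005},{"wx":0,"wy":0,"wz":2.5,"dx":0,"dy":0,"dz":-0.0008,"gripper":0.005}]' ; python3 - <<'E'
from h import *
rel([564.4,210.7,110],-66)
E
```

```text
time: 5.15
ee_pos: [564.3, 210.9, 110.7]
orientation: [-0.0, 0.979, 0.205, -0.001]
wrist_force: [3.9, 3.1, -14.4]
finger_gap: 12.6
t 5.15 pos [564.3 210.9 110.7] yaw -66.31 F [  3.9   3.1 -14.4] M [ 0.75 -0.68  0.18] gap 12.6 j7 -1.41
d [0.     0.0002 0.0007] w [-0.05  0.06 -0.31]
```

```bash
python3 -m jog '[{"wx":0,"wy":0,"wz":1.5,"dx":0,"dy":0,"dz":-0.0001,"gripper":0.005},{"wx":0,"wy":0,"wz":2.5,"dx":0,"dy":0,"dz":-0.0001,"gripper":0.005}]' ; python3 - <<'E'
from h import *
rel([564.4,210.7,110],-68)
E
```

```text
time: 5.35
ee_pos: [564.3, 211.0, 110.7]
orientation: [-0.0, 0.983, 0.183, -0.001]
wrist_force: [3.9, 2.3, -12.4]
finger_gap: 12.5
t 5.35 pos [564.3 211.  110.7] yaw -68.88 F [  3.9   2.3 -12.4] M [ 0.58 -0.59  0.15] gap 12.5 j7 -1.46
d [0.     0.0003 0.0007] w [-0.04  0.06 -0.88]
```

```bash
python3 -m jog '[{"wx":0,"wy":0,"wz":1.5,"dx":0,"dy":0,"dz":-0.0004,"gripper":0.005},{"wx":0,"wy":0,"wz":2.5,"dx":0,"dy":0,"dz":-0.0004,"gripper":0.005}]' ; python3 - <<'E'
from h import *
rel([564.4,210.7,110],-70)
E
```

```text
time: 5.55
ee_pos: [564.2, 211.0, 110.8]
orientation: [-0.0, 0.987, 0.161, -0.001]
wrist_force: [3.6, 4.7, -14.2]
finger_gap: 12.7
t 5.55 pos [564.2 211.  110.8] yaw -71.48 F [  3.6   4.7 -14.2] M [ 0.76 -0.76  0.2 ] gap 12.7 j7 -1.5
d [0.     0.0004 0.0008] w [-0.03  0.06 -1.48]
```

```bash
python3 -m jog '[{"wx":0,"wy":0,"wz":1.5,"dx":0,"dy":0,"dz":-0.0001,"gripper":0.005},{"wx":0,"wy":0,"wz":2.5,"dx":0,"dy":0,"dz":-0.0001,"gripper":0.005}]' ; python3 - <<'E'
from h import *
rel([564.4,210.7,110],-73)
E
```

```text
time: 5.75
ee_pos: [564.2, 211.1, 110.8]
orientation: [-0.0, 0.99, 0.138, -0.001]
wrist_force: [3.9, 3.6, -13.2]
finger_gap: 12.9
t 5.75 pos [564.2 211.1 110.8] yaw -74.08 F [  3.9   3.6 -13.2] M [ 0.74 -0.66  0.16] gap 12.9 j7 -1.54
d [0.0001 0.0004 0.0008] w [-0.03  0.06 -1.08]
```

```bash
python3 -m jog '[{"wx":0,"wy":0,"wz":1.5,"dx":0,"dy":0,"dz":-0.0002,"gripper":0.005},{"wx":0,"wy":0,"wz":2.5,"dx":0,"dy":0,"dz":-0.0002,"gripper":0.005}]' ; python3 - <<'E'
from h import *
rel([564.4,210.7,110],-75)
E
```

```text
time: 5.95
ee_pos: [564.2, 211.2, 110.8]
orientation: [-0.0, 0.993, 0.116, -0.001]
wrist_force: [3.8, 3.1, -13.7]
finger_gap: 12.5
t 5.95 pos [564.2 211.2 110.8] yaw -76.67 F [  3.8   3.1 -13.7] M [ 0.67 -0.67  0.16] gap 12.5 j7 -1.58
d [0.0001 0.0006 0.0008] w [-0.03  0.06 -1.67]
```

```bash
python3 -m jog '[{"wx":0,"wy":0,"wz":1.5,"dx":0,"dy":0,"dz":-0.0001,"gripper":0.005},{"wx":0,"wy":0,"wz":2.5,"dx":0,"dy":0,"dz":-0.0001,"gripper":0.005}]' ; python3 - <<'E'
from h import *
rel([564.4,210.7,110],-78)
E
```

```text
time: 6.15
ee_pos: [564.2, 211.3, 110.8]
orientation: [-0.0, 0.996, 0.094, -0.001]
wrist_force: [4.4, 3.1, -13.9]
finger_gap: 12.3
t 6.15 pos [564.2 211.3 110.8] yaw -79.26 F [  4.4   3.1 -13.9] M [ 0.75 -0.65  0.16] gap 12.3 j7 -1.63
d [0.0001 0.0006 0.0008] w [-0.03  0.06 -1.26]
```

```bash
python3 -m jog '[{"wx":0,"wy":0,"wz":1.2,"dx":0,"dy":0,"dz":-0.0001,"gripper":0.005},{"wx":0,"wy":0,"wz":2,"dx":0,"dy":0,"dz":-0.0001,"gripper":0.005}]' ; python3 - <<'E'
from h import *
rel([564.4,210.7,110],-80)
E
```

```text
time: 6.35
ee_pos: [564.1, 211.3, 110.8]
orientation: [-0.0, 0.997, 0.076, -0.001]
wrist_force: [3.6, 2.7, -13.7]
finger_gap: 12.6
t 6.35 pos [564.1 211.3 110.8] yaw -81.32 F [  3.6   2.7 -13.7] M [ 0.83 -0.76  0.28] gap 12.6 j7 -1.66
d [0.0002 0.0007 0.0008] w [-0.03  0.06 -1.32]
```

```bash
python3 -m jog '[{"wx":0,"wy":0,"wz":0,"dx":0,"dy":0,"dz":0,"gripper":0.005}]' ; python3 - <<'E'
from h import *
rel([564.4,210.7,110],-80)
for n,b in(("side",(160,260,200,310)),("top",(150,250,180,290))):
    p,d=ctrl.get_image(n); cv2.imwrite(f"pics/{n}4.png",cv2.resize(p[b[0]:b[1],b[2]:b[3],::-1],None,fx=5,fy=5,interpolation=cv2.INTER_CUBIC))
rel([564.4,210.7,110],-80)
E
```

```text
time: 6.45
ee_pos: [564.2, 211.3, 110.8]
orientation: [-0.0, 0.997, 0.075, -0.0]
wrist_force: [3.2, 3.3, -12.7]
finger_gap: 12.9
t 6.45 pos [564.2 211.3 110.8] yaw -81.36 F [  3.2   3.3 -12.7] M [ 0.7  -0.68  0.28] gap 12.9 j7 -1.66
d [0.0001 0.0006 0.0008] w [-0.03  0.05 -1.36]
t 6.55 pos [564.2 211.3 110.8] yaw -81.33 F [  3.4   3.  -13.3] M [ 0.73 -0.6   0.16] gap 12.4 j7 -1.66
d [0.0001 0.0007 0.0008] w [-0.04  0.05 -1.33]
```

View pics/side4.png

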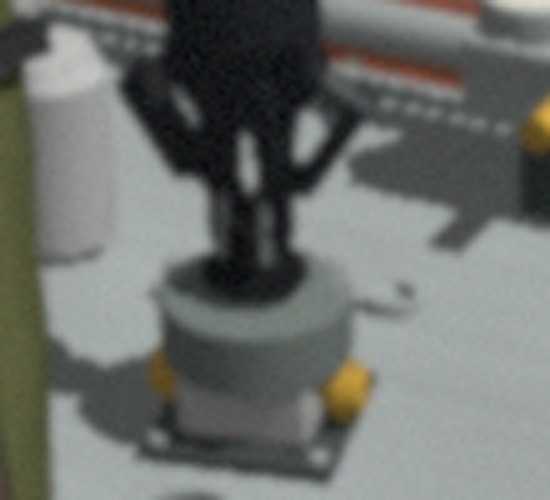

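View pics/top4.png

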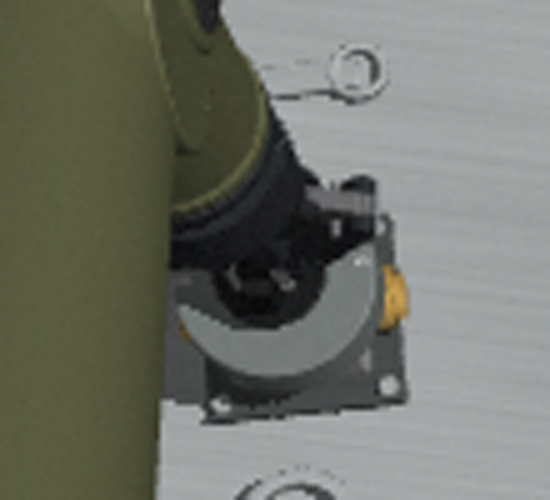

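The jaws and bar are still aligned, with no drop yet; I'll continue the sweep.

```bash
python3 -m jog '[{"wx":0,"wy":0,"wz":1.2,"dx":0,"dy":0,"dz":-0.0002,"gripper":0.005},{"wx":0,"wy":0,"wz":2.2,"dx":0,"dy":0,"dz":-0.0002,"gripper":0.005}]' ; python3 - <<'E'
from h import *
rel([564.4,210.7,110],-80)
E
```

```text
time: 6.75
ee_pos: [564.1, 211.4, 110.9]
orientation: [-0.0, 0.998, 0.056, -0.0]
wrist_force: [3.4, 4.0, -14.1]
finger_gap: 12.6
t 6.75 pos [564.1 211.4 110.9] yaw -83.6 F [  3.4   4.  -14.1] M [ 0.77 -0.64  0.3 ] gap 12.6 j7 -1.7
d [0.0002 0.0007 0.0009] w [-0.04  0.05 -3.6 ]
```

```bash
python3 -m jog '[{"wx":0,"wy":0,"wz":1.2,"dx":0,"dy":0,"dz":-0.0001,"gripper":0.005},{"wx":0,"wy":0,"wz":2.2,"dx":0,"dy":0,"dz":-0.0001,"gripper":0.005}]' ; python3 - <<'E'
from h import *
rel([564.4,210.7,110],-80)
E
```

```text
time: 6.95
ee_pos: [564.1, 211.5, 112.1]
orientation: [-0.001, 0.999, 0.036, -0.001]
wrist_force: [-0.7, 1.3, -3.6]
finger_gap: 12.3
t 6.95 pos [564.1 211.5 112.1] yaw -85.9 F [-0.7  1.3 -3.6] M [0.41 0.12 0.07] gap 12.3 j7 -1.74
d [0.0002 0.0008 0.0021] w [-0.08  0.07 -5.9 ]
```

```bash
python3 -m jog '[{"wx":0,"wy":0,"wz":1.2,"dx":0,"dy":0,"dz":-0.0001,"gripper":0.005},{"wx":0,"wy":0,"wz":2.2,"dx":0,"dy":0,"dz":-0.0001,"gripper":0.005}]' ; python3 - <<'E'
from h import *
rel([564.4,210.7,110],-80)
E
```

```text
time: 7.15
ee_pos: [564.1, 211.5, 113.5]
orientation: [-0.001, 1.0, 0.016, -0.001]
wrist_force: [-2.1, 1.2, -0.5]
finger_gap: 12.9
t 7.15 pos [564.1 211.5 113.5] yaw -88.19 F [-2.1  1.2 -0.5] M [0.31 0.43 0.09] gap 12.9 j7 -1.77
d [0.0002 0.0008 0.0035] w [-0.12  0.07 -8.19]
```

The catch dropped at a jaw yaw of about -86: the pull fell from 14 N to about 3 N and the knob rose. I'll pull straight up, watching the force.

```bash
python3 -m jog '[{"wx":0,"wy":0,"wz":-0.5,"dx":0,"dy":0,"dz":-0.0005,"gripper":0.005},{"wx":0,"wy":0,"wz":-0.5,"dx":0,"dy":0,"dz":-0.001,"gripper":0.005}]' ; python3 - <<'E'
from h import *
rel([564.4,210.7,117],-86)
E
```

```text
time: 7.35
ee_pos: [564.1, 211.5, 114.9]
orientation: [-0.001, 1.0, 0.02, -0.001]
wrist_force: [-0.1, 1.3, -4.2]
finger_gap: 12.7
t 7.35 pos [564.1 211.5 114.9] yaw -87.69 F [-0.1  1.3 -4.2] M [ 0.38  0.18 -0.1 ] gap 12.7 j7 -1.77
d [ 0.0002  0.0008 -0.0021] w [-0.14  0.08 -1.69]
```

```bash
python3 -m jog '[{"wx":0,"wy":0,"wz":0,"dx":0,"dy":0,"dz":-0.001,"gripper":0.005},{"wx":0,"wy":0,"wz":0,"dx":0,"dy":0,"dz":-0.002,"gripper":0.005},{"wx":0,"wy":0,"wz":0,"dx":0,"dy":0,"dz":-0.002,"gripper":0.005}]' ; python3 - <<'E'
from h import *
rel([564.4,210.7,117],-86)
E
```

```text
time: 7.65
ee_pos: [564.2, 211.5, 117.1]
orientation: [-0.001, 1.0, 0.02, -0.001]
wrist_force: [-1.6, 2.5, -2.0]
finger_gap: 12.9
t 7.65 pos [564.2 211.5 117.1] yaw -87.7 F [-1.6  2.5 -2. ] M [ 0.37  0.29 -0.01] gap 12.9 j7 -1.77
d [0.0002 0.0008 0.0001] w [-0.14  0.08 -1.7 ]
```

```bash
python3 -m jog '[{"wx":0,"wy":0,"wz":0,"dx":0,"dy":0,"dz":-0.001,"gripper":0.005},{"wx":0,"wy":0,"wz":0,"dx":0,"dy":0,"dz":-0.001,"gripper":0.005}]' ; python3 - <<'E'
from h import *
rel([564.4,210.7,117],-86)
E
```

```text
time: 7.85
ee_pos: [564.0, 211.5, 117.2]
orientation: [-0.001, 1.0, 0.02, -0.001]
wrist_force: [2.3, 3.4, -10.3]
finger_gap: 12.6
t 7.85 pos [564.  211.5 117.2] yaw -87.69 F [  2.3   3.4 -10.3] M [ 0.6  -0.45 -0.02] gap 12.6 j7 -1.77
d [0.0003 0.0008 0.0002] w [-0.12  0.08 -1.69]
```

The knob meets a hard stop at 12.2 mm of travel, so it is fully out. Now I'll release and retreat.

```bash
python3 -m jog '[{"wx":0,"wy":0,"wz":0,"dx":0,"dy":0,"dz":0,"gripper":0.05},{"wx":0,"wy":0,"wz":0,"dx":0,"dy":0,"dz":0,"gripper":0.05},{"wx":0,"wy":0,"wz":0,"dx":0,"dy":0,"dz":0,"gripper":0.05},{"wx":0,"wy":0,"wz":0,"dx":0,"dy":0,"dz":0,"gripper":0.05}]' ; python3 - <<'E'
from h import *
rel([564.4,210.7,117],-86)
E
```

```text
time: 8.25
ee_pos: [564.7, 211.2, 118.1]
orientation: [-0.001, 1.0, 0.02, -0.0]
wrist_force: [-0.1, 0.7, 0.4]
finger_gap: 49.9
t 8.25 pos [564.7 211.2 118.1] yaw -87.72 F [-0.1  0.7  0.4] M [ 0.02  0.01 -0.02] gap 49.9 j7 -1.77
d [-0.0004  0.0005  0.0011] w [-0.13  0.   -1.72]
```

```bash
python3 -m jog '[{"wx":0,"wy":0,"wz":0,"dx":0,"dy":0,"dz":-0.03,"gripper":0.05},{"wx":0,"wy":0,"wz":0,"dx":0,"dy":0,"dz":-0.08,"gripper":0.05},{"wx":0,"wy":0,"wz":0,"dx":0,"dy":0,"dz":-0.13,"gripper":0.05},{"wx":0,"wy":0,"wz":0,"dx":0,"dy":0,"dz":-0.15,"gripper":0.05},{"wx":0,"wy":0,"wz":0,"dx":0,"dy":0,"dz":-0.15,"gripper":0.05}]' ; python3 - <<'E'
from h import *
rel([340,520,260],-50)
E
```

```text
time: 8.75
ee_pos: [567.0, 211.0, 273.0]
orientation: [-0.003, 1.0, 0.02, 0.004]
wrist_force: [0.1, -0.0, 0.6]
finger_gap: 49.8
t 8.75 pos [567. 211. 273.] yaw -87.74 F [ 0.1 -0.   0.6] M [0.01 0.03 0.01] gap 49.8 j7 -1.82
d [-0.2147 -0.3176  0.0133] w [ -0.19  -0.51 -37.74]
```

```bash
python3 -m jog '[{"wx":0,"wy":0,"wz":-37,"dx":-0.2147,"dy":-0.3176,"dz":0,"gripper":0.05},{"wx":0,"wy":0,"wz":-37,"dx":-0.2147,"dy":-0.3176,"dz":0,"gripper":0.05},{"wx":0,"wy":0,"wz":-37,"dx":-0.2147,"dy":-0.3176,"dz":0,"gripper":0.05},{"wx":0,"wy":0,"wz":-37,"dx":-0.2147,"dy":-0.3176,"dz":0,"gripper":0.05},{"wx":0,"wy":0,"wz":-37,"dx":-0.2147,"dy":-0.3176,"dz":0,"gripper":0.05},{"wx":0,"wy":0,"wz":-37,"dx":-0.2147,"dy":-0.3176,"dz":0,"gripper":0.05},{"wx":0,"wy":0,"wz":-37,"dx":-0.2147,"dy":-0.3176,"dz":0,"gripper":0.05},{"wx":0,"wy":0,"wz":-37,"dx":-0.2147,"dy":-0.3176,"dz":0,"gripper":0.05}]' ; python3 - <<'E'
from h import *
p,d=ctrl.get_image("top"); cv2.imwrite("pics/top5.png",p[:,:,::-1]); cv2.imwrite("pics/top5c.png",cv2.resize(p[175:245,200:275,::-1],None,fx=8,fy=8,interpolation=cv2.INTER_CUBIC))
W=cloud("top",d)[161:251,190:280].reshape(-1,3)
s=W[np.hypot(*(W[:,:2]-[564.5,210.5]).T)<40]
q=s[(s[:,2]>118)&(s[:,2]<150)];print(np.percentile(q[:,2],[10,50,90]),cv2.minAreaRect(q[:,:2].astype(np.float32)))
d0=np.load("pics/top0.npy");w=cloud("top",d0)[161:251,190:280].reshape(-1,3)
s=w[np.hypot(*(w[:,:2]-[564.5,210.5]).T)<40];q=s[(s[:,2]>114)&(s[:,2]<150)];print("before",np.percentile(q[:,2],[10,50,90]))
E
```

```text
time: 9.55
ee_pos: [335.8, 522.9, 271.8]
orientation: [-0.002, 0.941, 0.338, 0.003]
wrist_force: [-0.4, -0.7, -0.2]
finger_gap: 50.1
[123.20150011 133.77325602 136.06630612] ((566.4874877929688, 210.71780395507812), (44.5559196472168, 14.454079627990723), 2.0713164806365967)
before [119.10485151 122.23785772 124.48651756]
```

View pics/top5.png

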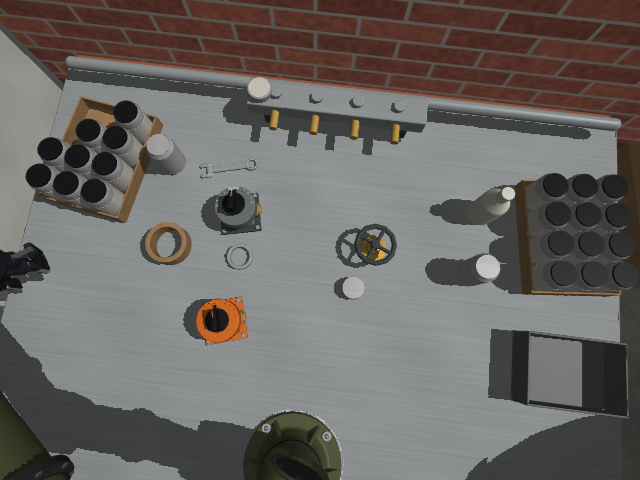

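View pics/top5c.png

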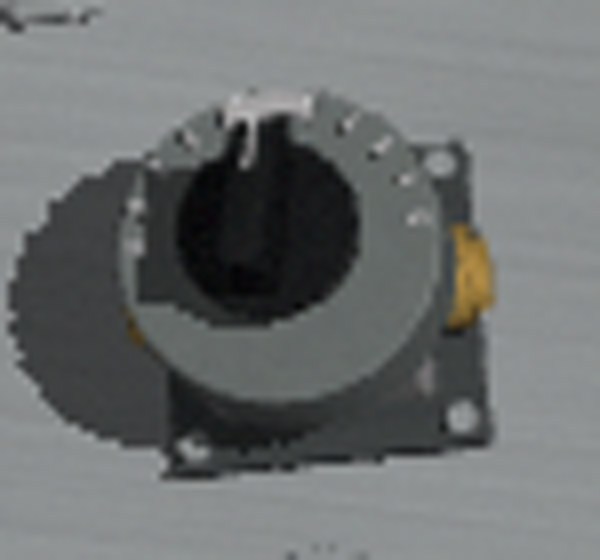

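The bar top now reads 133.8 mm against 122.2 mm before. In the crop the bar points straight at the broad mark at (270,105), and nothing else has moved. I'll hand the job in.

```bash
python3 -c "
from bench import ctrl
print(ctrl.close_job())"
```

```text
the job is handed in; nothing more can be done
None
```

The regulator is set: the knob points at the broad mark, is pulled fully out, and the arm has let go. I handed the job in at about 9.6 s of the 58 s.

- **Turning and search:** I gripped the bar and turned it clockwise to the start of the mark. I then swept through the mark at a 5–6 mm pull, which took 13–14 N in all. The catch dropped at a setting of about +0.15 rad, where the pull fell from 14 N to about 3.6 N.
- **Overshoot:** I had queued one more small step, so the jaws turned about 2° further after the drop. The turning moment I read was only about 0.1 N m, well under the 0.45 N m at which the catch slips.
- **Pulling out:** I then drew the knob straight up with about 2–4 N of resistance. It met a firm stop at 12.2 mm, and I released it and backed away.
- **Final picture:** The bar top stands 11.6 mm higher than before. The bar is at about +0.17 rad from the mark's middle, inside the mark. The clamp, wrench, hand wheel, cans, bottle and orange look-alike look unmoved.
- **Small disagreements:** The camera rise of 11.6 mm is slightly short of the 12.2 mm read from the arm. The side camera's flat-height estimate of the dial centre differed from the top view by about 9 mm. I worked from the top view, and the low side force when gripping supported it.

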